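Drive the guide bushing out of a dosing pump head

ROBOT

A 7-joint arm with a two-finger parallel gripper is mounted at the origin on the work surface. World frame = base frame: x ahead of the robot, y to its left, z up, the work surface at z = 0. Lengths are in m, angles in rad, forces in N, time in s.
With the tool pointing down it reaches from about 0.4 to 0.85 m from the base axis. Payload 10.4 kg.
Tool frame: the origin (TCP) lies between the finger pads; the fingertips stand 11 mm ahead of it and the grasp point (between the pads) lies 8 mm behind it (r.tcp_to_tips is the distance from the TCP to the fingertips, in m); z points along the fingers, y is the line along which they close (so a half turn about z gives the same grasp; the last joint's range is limited). The gripper opens to 87 mm and grips with 3 to 60 N. Pads are 19 mm wide; open, the fingers measure 117 mm over their backs; the gripper's body (75 mm by 190 mm) begins 51 mm behind the grasp point.
Start: joints at [-1.356, 0.332, -0.065, 1.46, 0.022, 1.35, -0.088], TCP at [0.147, 0.607, 0.234] pointing down, gripper open.
Joint ranges: [-2.6, 2.6], [-0.5, 2.12], [-1.47, 1.34], [0.16, 2.42], [-1.27, 4.41], [0.06, 2.06], [-2.6, 2.6]. Speed limits (rad/s): [2.22, 2.22, 2.79, 2.79, 3.14, 3.14, 3.14].

INTERFACE

Orientations are given as a unit quaternion [x, y, z, w].
In Python, from bench import r gives the robot as it stands. The module is installed in compiled form; this text tells all that it offers.
- The arm moves only by the shell command python3 -m crank 'ROWS' [FORCE]. ROWS is JSON, a list of rows, each an object of numbers: "claw": the closure, from -1 (fully open) to 1 (shut); "dx", "dy", "dz": the shift along the tool's x, y, z each as a share of 3 cm, from -1 to 1; "ax", "ay", "az": the turn, a rotation vector about the tool's x, y, z each as a share of 6 degrees, from -1 to 1. A call has 1 to 8 rows; each row shifts and turns the commanded pose from where the row before left it, along the tool's axes as they then stand; what a row does not reach is not made up. A row lasts 1/12 s, in which the tool goes at most 41.7 mm and 7.16 degrees, less where a joint would pass 70% of its speed; a pose out of reach is approached as far as the arm can. A call with a number of a shift or a turn outside -1 to 1 is refused whole. A call with a gripper value outside its range is refused whole. The fingers move at their own pace and stop on an object; FORCE is the grip in N (left out, the last holds). Time passes only in rows, so rows that do not move let the fingers close. It gives the time, the measured TCP pose, the force, the opening and the grip force at its end, in the units of the state.
- r.read_state(): the state, without advancing time (a new reading comes with each control period).
- r.camera(name): name is "scene" or "top" or "wrist"; returns a dict with "color" (400x640x3 uint8, red, green, blue), "mtx" (3x3 intrinsics, pixels), "R" (3x3) and "t" (3): a world point X has camera coordinates R X + t; the wrist camera has in their place "hand_eye" (4x4, takes a point from camera to tool coordinates, whose origin is the TCP and whose axes are the flange's). Camera axes: x right, y down, z forward; pixel columns grow to the right and rows downward; lengths in m; the calibration is good to about 2 mm. The wrist camera is an equidistant fisheye: a pixel r from the principal point sees the ray r / f radians off the axis. A picture is of the moment at which its call begins: read the wrist's pose just before it. There is no depth.
- r.close_job(): hands the job in; it is judged then, once.
The state is a dict: "time": time; "joint_positions": joint angles; "joint_vel": joint speeds; "joint_torque": joint torques, N m; "ee_pos": TCP position; "eef_rot": TCP orientation; "ft_force": force on the tool from outside, world axes, zero at the start; "torque": the same for the moment, N m; "width": finger opening in m; "grip_force": force on a finger pad.
Only numpy, scipy, OpenCV 4.12 (cv2) and the standard library are available. Lean on these libraries where they do the work, as an engineer would, in place of code of your own. Each camera call takes 0.05 s, during which the arm holds its last target. There are 200 camera calls.

TASK

Service the dosing pump's head: take the plain cylindrical steel drift out of the tool block, feel for the hole of the floating ring in the mouth of the bore, draw the ring into line with the bore, and push the bronze guide bushing slowly down through the bore until it drops out of the underside into the steel dish; then stand the drift back in its own hole in the block, all the way down, and let go. The head's fits are fine: touch lightly when you search, and never lean hard on the head or the ring with the drift. Leave the other tools and everything else on the bench where they are.

Things in the scene. Friction and masses are not known exactly. Their poses are not given: they have to be found in the camera images.
- pump_head: Square steel pump head, 76 x 76 x 40 mm, fixed on an aluminium bridge stand that is open on two sides; check valves with pipe stubs stick out of two sides (84 mm from the axis). Origin: on the table, on the axis of the vertical bore; z up, y along the valves. Upper face at z = 106 mm, with a 40 mm wide, 2 mm deep opening, on whose floor the bronze floating ring lies.
- bore_mouth (a point): Bore axis at the level of the floating ring's upper face, 104 mm above the head's origin; fixed to the head. The flat ring (hole 18 mm, square edges, 9.6 mm thick) is captive and not measured: its hole starts 3 to 4.3 mm to one side of this axis, and which side varies. Touches under 6 N slide over it; in its hole, a sideways push of 6 to 9 N shifts it (4.5 mm play), and it stays.
- bore_exit (a point): Middle of the bore's lower end, 66 mm above the head's origin. Below the ring (z under 94 mm) the bore is 19.5 mm wide, so the drift, once in the ring, must be drawn with it to within about 1 mm of the axis to go deeper. Rubber lips narrow the lower bore to 17 mm and grip the bushing with 10 to 17 N of friction, up to 3 mm above this end; then a 30 mm wide way down to the dish.
- bushing: Bronze guide bushing, a sleeve 18 mm outside, 8 mm inside, 16 mm long, about 30 g, held in the bore, on its axis; its top starts 88 to 93 mm above the pump head's origin. Origin: centre of its lower end, z along its axis. The drift's flat end pushes it; it lets go when the drift's tip is 0 to 3 mm above the lower end of the bore.
- dish: Shallow round steel dish, 54 mm wide at the foot, 62 mm at the rim, 20 mm high, floor 4 mm thick, fixed under the bore between the legs of the stand. Origin: centre of its underside.
- drift: The drift: one steel piece, 126 mm long, 240 g, standing upright in the tool block. Lower 60 mm: round shank, diameter 16 mm, flat end, which does the pushing. Upper 66 mm: plain straight cylindrical handle, diameter 22 mm, with a band of dark rings round its middle; grip it there. Origin: centre of the shank's flat end (the tip); z along the axis towards the handle.
- drift_tip (a point): Centre of the flat end of the drift's shank.
- tool_block: Grey plastic tool block, 50 mm in x, 144 mm in y, 70 mm high, fixed on the table. Three holes in a row along its y, 46 mm apart, 19 mm wide, 66 mm deep; each holds one hand tool whose handle rests on the block's top, in any order. A fully seated drift has its tip 10 mm above the table and its handle from 70 to 136 mm. Origin: centre of its underside.
- inserter: Seal inserter, one of the two other tools in the block: steel, thin 10 mm shank, 24 mm collar and a short mushroom-shaped knob 32 mm wide, top 120 mm above the table. Not needed. Origin: lower end of the shank.
- hex_driver: Hex driver, the other tool in the block: black waisted plastic handle, 26 mm wide, top 140 mm above the table. Not needed. Origin: 4 mm above the lower end of the blade.
- union_nut: Small steel hexagon nut with a collar, 22 mm wide, 24 mm high, on the mat. Origin: centre of its underside.
- valve_cartridge: Small steel cylinder with a white end, 18 mm wide, 30 mm high, on the mat. Origin: centre of its underside.
- reagent_bottle: Clear bottle with a green cap, 70 mm wide, 140 mm high, beyond the mat. Origin: centre of its underside.
- beaker: Empty glass beaker, 68 mm wide, 75 mm high, at the left. Origin: centre of its underside.
- spanner: Open-ended steel spanner, 170 mm long, lying beyond the mat. Origin: under its middle.
- meter: Dark hand-held meter, 140 x 70 x 30 mm, lying at the right. Origin: centre of its underside.
Things that resemble listed ones, but are neither listed nor needed, are in the scene too. What is shaped like the tool_block but orange is not meant.

How it is judged:
On the way, in this order (a step that is already met when the one before it is completed fails the run):
1. the drift is lifted clear of the tool block (z of drift_tip in the frame of tool_block above 0.075 m), for 0.1 s.
2. the bushing has left the bore at the bottom, with the drift standing through the bore behind it (z of bushing in the frame of pump_head below 0.048 m and z of drift_tip in the frame of pump_head below 0.075 m and horizontal distance between drift_tip and bore_exit below 0.004 m), for 0.1 s.
At the end, for the whole second after the job is handed in: the bushing lies at rest in the dish (within 30 mm of its middle and under 25 mm high), and the drift stands at rest, fully down and upright, in the hole it came from (tip within 6 mm of where it started, tilt under 0.08 rad) (z of bushing in the frame of dish between 0 and 0.025 m and horizontal distance between bushing and dish below 0.03 m and linear speed of bushing below 0.03 m/s and distance of drift_tip from where it was at the start of the episode below 0.006 m and angle between drift's own z axis and vertical below 0.08 rad and linear speed of drift below 0.02 m/s); the robot touches nothing.
It fails at once if the drift bears on the pump head or its floating ring with over 20 N (contact force between drift and pump_head above 20 N).
It fails at once if the gripper bears on the pump head with over 10 N (contact force between the fingers and pump_head above 10 N).
It fails at once if another tool or a thing on the bench is moved by more than 25 mm (distance of any of inserter, hex_driver, union_nut, valve_cartridge, reagent_bottle, beaker, spanner, meter from where it was at the start of the episode above 0.025 m).
It also fails if it takes over 72 s, if anything falls off the work surface, if the arm or the gripper's body presses on something with over 40 N, if the wrist force passes 120 N, or if a joint passes its speed limit or range.

## Working session

There is one attempt and no reset: what is moved stays moved. The work goes in short steps, Python scripts to look and compute and a shell command to move; the robot and the scene stay as the last step left them, time stands still between calls to the robot, and variables do not carry over. Pictures are saved under pics/ and viewed, at most 10 in all, crops included, and the job is handed in when it is done.

```bash
mkdir -p pics
python3 - <<'E'
from bench import r
import cv2,numpy as np
for n in("scene","top"):
    c=r.camera(n);cv2.imwrite(f"pics/{n}0.png",c["color"][:,:,::-1])
    print(n,c["mtx"].tolist(),np.round(c["R"],4).tolist(),np.round(c["t"],4).tolist())
s=r.read_state();print({k:np.round(v,3).tolist() for k,v in s.items()},r.tcp_to_tips)
E
```

```text
scene [[367.71258395493805, 0.0, 317.4065298726196], [0.0, 367.71258395493805, 201.16959405298482], [0.0, 0.0, 1.0]] [[-0.4162, 0.9092, 0.0151], [0.6867, 0.3251, -0.6502], [-0.596, -0.2602, -0.7596]] [0.1505, -0.2833, 1.2738]
top [[507.79790607741114, 0.0, 319.31708524175735], [0.0, 507.79790607741114, 202.97405256766066], [0.0, 0.0, 1.0]] [[-0.0246, -0.9997, -0.0021], [-0.9984, 0.0247, -0.0501], [0.0501, 0.0009, -0.9987]] [0.0583, 0.4904, 1.598]
{'time': 0.1, 'joint_positions': [-1.356, 0.333, -0.065, 1.461, 0.022, 1.35, -0.088], 'joint_vel': [0.0, -0.001, -0.001, -0.002, -0.0, 0.002, 0.001], 'joint_torque': [0.001, -62.454, 0.025, -39.072, -0.061, 0.036, 0.0], 'ee_pos': [0.147, 0.607, 0.233], 'eef_rot': [0.119, 0.993, -0.001, -0.0], 'ft_force': [0.791, -0.861, 0.281], 'torque': [-0.003, -0.019, -0.022], 'grip_force': 0.0, 'width': 0.087} 0.011
```

View pics/scene0.png

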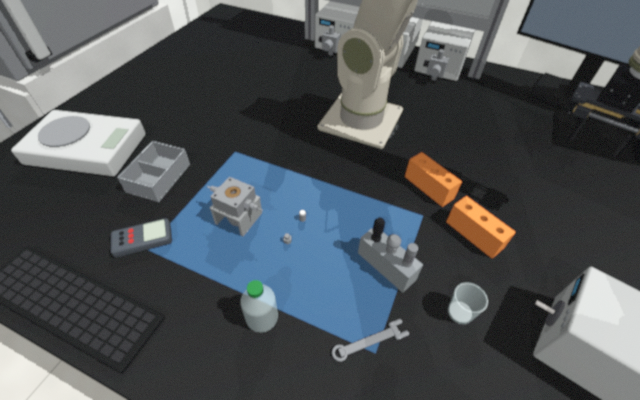

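View pics/top0.png

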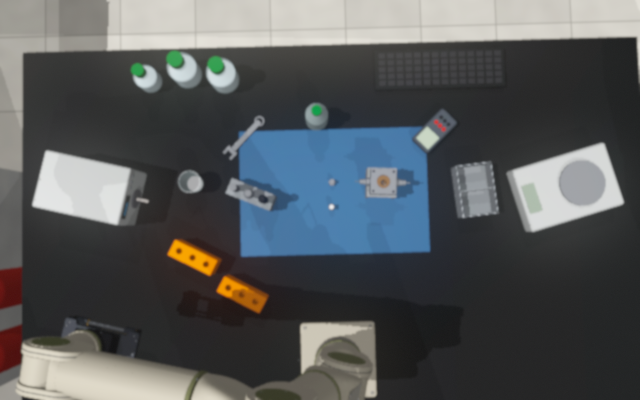

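The scene view shows the tools at about (378,226) black, (394,241) and (411,251) grey. The head is at (235,205), and in the top view it is at (383,182) with the block at (250,194). I'll enlarge both next.

Run:
```python
import cv2,numpy as np
s=cv2.imread("pics/scene0.png");t=cv2.imread("pics/top0.png")
f=lambda im,x,y,w,h:cv2.resize(im[y:y+h,x:x+w],(400,300),interpolation=cv2.INTER_CUBIC)
o=np.vstack([np.hstack([f(s,350,210,80,60+20-20),f(s,200,170,80,60)]),np.hstack([f(t,210,164,80,60),f(t,345,152,80,60)])])
cv2.imwrite("pics/crop.png",o)
```

```text
(no output)
```

View pics/crop.png

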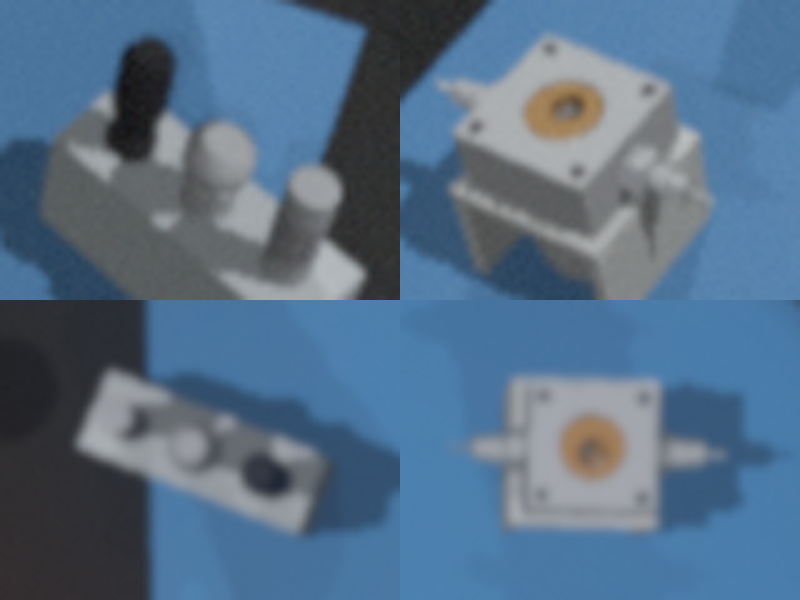

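Lower left of the crop: the drift is the plain cylinder at the block's +y end, top view px (234.8,187.6), scene px (413.2,247.4). The ring's hole appears off-centre in the head opening.

```bash
cat > h.py <<'E'
from bench import r
import numpy as np,cv2
from scipy.spatial.transform import Rotation as Ro
def ray(c,u,v):
    d=np.linalg.inv(c["mtx"])@[u,v,1.];R=np.array(c["R"]);return -R.T@c["t"],R.T@d
def plane(o,d,z): return o+d*(z-o[2])/d[2]
def wrist():
    s=r.read_state();c=r.camera("wrist");T=np.eye(4);T[:3,:3]=Ro.from_quat(s["eef_rot"]).as_matrix();T[:3,3]=s["ee_pos"]
    c["T"]=T@np.array(c["hand_eye"]);return c
def wray(c,u,v):
    K=c["mtx"];x,y=(u-K[0][2])/K[0][0],(v-K[1][2])/K[1][1];th=np.hypot(x,y);k=np.sinc(th/np.pi) and np.sin(th)/max(th,1e-9)
    return c["T"][:3,3],c["T"][:3,:3]@[x*k,y*k,np.cos(th)]
def cross(*rays):
    A=0;b=0
    for o,d in rays:
        P=np.eye(3)-np.outer(d,d)/(d@d);A=A+P;b=b+P@o
    return np.linalg.solve(A,b)
def wproj(c,X):
    p=c["T"][:3,:3].T@(np.asarray(X)-c["T"][:3,3]);th=np.arctan2(np.hypot(*p[:2]),p[2]);q=p[:2]/np.hypot(*p[:2])*th
    K=c["mtx"];return q[0]*K[0][0]+K[0][2],q[1]*K[1][1]+K[1][2]
def rows(p,yaw=None):
    s=r.read_state();R=Ro.from_quat(s["eef_rot"]).as_matrix();print("t",s["time"],"at",np.round(s["ee_pos"],4),"shift(tool,/30mm)",np.round(R.T@(np.array(p)-s["ee_pos"])/.03,3),"tilt",np.round(R[:,2],4),"yax",np.round(R[:,1],3))
E
python3 - <<'E'
from h import *
s=r.camera("scene");t=r.camera("top")
d=cross(ray(s,413.2,247.4),ray(t,234.8,187.6));print("drift top",d, plane(*ray(t,234.8,187.6),.136),plane(*ray(s,413.2,247.4),.136))
cr=lambda x,y:(210+x/5,164+(y-300)/5)
B=[plane(*ray(t,*cr(*p)),z) for p,z in(((108,367),.07),((76,445),.07),((327,462),.07),((305,533),.0))];print(np.round(B,4))
ch=lambda x,y:(345+x/5-80,152+(y-300)/5)
print("screws",np.round([plane(*ray(t,*ch(*p)),.106) for p in((544,397),(644,399),(541,494),(642,498))],4))
print("ring",plane(*ray(t,*ch(592,446)),.104),"hole",plane(*ray(t,*ch(593,452)),.104))
rows([d[0],d[1],.3])
w=wrist();print(w["mtx"],np.round(w["hand_eye"],4),w["color"].shape);cv2.imwrite("pics/w0.png",w["color"][:,:,::-1])
E
```

```text
drift top [0.53669431 0.29710753 0.13000547] [0.5367179  0.29279761 0.136     ] [0.54018378 0.30021889 0.136     ]
[[0.5739 0.3131 0.07  ]
 [0.5265 0.3335 0.07  ]
 [0.5122 0.18   0.07  ]
 [0.4717 0.2011 0.    ]]
screws [[ 0.5776 -0.1193  0.106 ]
 [ 0.5749 -0.1792  0.106 ]
 [ 0.5194 -0.1158  0.106 ]
 [ 0.5155 -0.1761  0.106 ]]
ring [ 0.54760241 -0.14741415  0.104     ] hole [ 0.54398201 -0.14790126  0.104     ]
t 0.2 at [0.1472 0.6072 0.2331] shift(tool,/30mm) [-15.053  -6.989  -2.224] tilt [-1.e-04 -8.e-04 -1.e+00] yax [ 0.236  0.972 -0.001]
[[309.70691629   0.         322.07150897]
 [  0.         309.70691629 195.70171699]
 [  0.           0.           1.        ]] [[ 6.000e-04 -9.675e-01 -2.530e-01  6.850e-02]
 [ 1.000e+00  1.000e-03 -1.400e-03  0.000e+00]
 [ 1.600e-03 -2.530e-01  9.675e-01 -1.530e-01]
 [ 0.000e+00  0.000e+00  0.000e+00  1.000e+00]] (400, 640, 3)
```

```bash
python3 -m crank '[{"dx":-0.94,"dy":-0.437,"dz":-0.04},{"dx":-0.94,"dy":-0.437,"dz":-0.04},{"dx":-0.94,"dy":-0.437,"dz":-0.04},{"dx":-0.94,"dy":-0.437,"dz":-0.04},{"dx":-0.94,"dy":-0.437,"dz":-0.04},{"dx":-0.94,"dy":-0.437,"dz":-0.04},{"dx":-0.94,"dy":-0.437,"dz":-0.04},{"dx":-0.94,"dy":-0.437,"dz":-0.04}]' && python3 -m crank '[{"dx":-0.94,"dy":-0.437,"dz":-0.04},{"dx":-0.94,"dy":-0.437,"dz":-0.04},{"dx":-0.94,"dy":-0.437,"dz":-0.04},{"dx":-0.94,"dy":-0.437,"dz":-0.04},{"dx":-0.94,"dy":-0.437,"dz":-0.04},{"dx":-0.94,"dy":-0.437,"dz":-0.04},{"dx":-0.94,"dy":-0.437,"dz":-0.04},{"dx":-0.94,"dy":-0.437,"dz":-0.04}]' && python3 -m crank '[{"az":1},{"az":1},{"az":1},{"az":1},{"az":1},{"az":1},{"az":1},{"az":1}]' && python3 -m crank '[{"az":1},{"az":1},{"az":1},{"az":1},{"az":1},{"az":1},{"az":1},{"az":1}]' && python3 -m crank '[{"az":0.7},{},{},{}]'
python3 - <<'E'
from h import *
rows([.538,.296,.25]);s=r.read_state();print(s["joint_positions"])
w=wrist();cv2.imwrite("pics/w1.png",w["color"][:,:,::-1]);print(wproj(w,[.538,.296,.136]))
E
```

```text
invalid input at $[0]: expected keys claw, dx, dy, dz, ax, ay, az
```

```bash
python3 -m crank '[{"claw":-1,"dx":-0.94,"dy":-0.437,"dz":-0.04,"ax":0,"ay":0,"az":0},{"claw":-1,"dx":-0.94,"dy":-0.437,"dz":-0.04,"ax":0,"ay":0,"az":0},{"claw":-1,"dx":-0.94,"dy":-0.437,"dz":-0.04,"ax":0,"ay":0,"az":0},{"claw":-1,"dx":-0.94,"dy":-0.437,"dz":-0.04,"ax":0,"ay":0,"az":0},{"claw":-1,"dx":-0.94,"dy":-0.437,"dz":-0.04,"ax":0,"ay":0,"az":0},{"claw":-1,"dx":-0.94,"dy":-0.437,"dz":-0.04,"ax":0,"ay":0,"az":0},{"claw":-1,"dx":-0.94,"dy":-0.437,"dz":-0.04,"ax":0,"ay":0,"az":0},{"claw":-1,"dx":-0.94,"dy":-0.437,"dz":-0.04,"ax":0,"ay":0,"az":0}]' && python3 -m crank '[{"claw":-1,"dx":-0.94,"dy":-0.437,"dz":-0.04,"ax":0,"ay":0,"az":0},{"claw":-1,"dx":-0.94,"dy":-0.437,"dz":-0.04,"ax":0,"ay":0,"az":0},{"claw":-1,"dx":-0.94,"dy":-0.437,"dz":-0.04,"ax":0,"ay":0,"az":0},{"claw":-1,"dx":-0.94,"dy":-0.437,"dz":-0.04,"ax":0,"ay":0,"az":0},{"claw":-1,"dx":-0.94,"dy":-0.437,"dz":-0.04,"ax":0,"ay":0,"az":0},{"claw":-1,"dx":-0.94,"dy":-0.437,"dz":-0.04,"ax":0,"ay":0,"az":0},{"claw":-1,"dx":-0.94,"dy":-0.437,"dz":-0.04,"ax":0,"ay":0,"az":0},{"claw":-1,"dx":-0.94,"dy":-0.437,"dz":-0.04,"ax":0,"ay":0,"az":0}]' && python3 -m crank '[{"claw":-1,"dx":0,"dy":0,"dz":0,"ax":0,"ay":0,"az":1},{"claw":-1,"dx":0,"dy":0,"dz":0,"ax":0,"ay":0,"az":1},{"claw":-1,"dx":0,"dy":0,"dz":0,"ax":0,"ay":0,"az":1},{"claw":-1,"dx":0,"dy":0,"dz":0,"ax":0,"ay":0,"az":1},{"claw":-1,"dx":0,"dy":0,"dz":0,"ax":0,"ay":0,"az":1},{"claw":-1,"dx":0,"dy":0,"dz":0,"ax":0,"ay":0,"az":1},{"claw":-1,"dx":0,"dy":0,"dz":0,"ax":0,"ay":0,"az":1},{"claw":-1,"dx":0,"dy":0,"dz":0,"ax":0,"ay":0,"az":1}]' && python3 -m crank '[{"claw":-1,"dx":0,"dy":0,"dz":0,"ax":0,"ay":0,"az":1},{"claw":-1,"dx":0,"dy":0,"dz":0,"ax":0,"ay":0,"az":1},{"claw":-1,"dx":0,"dy":0,"dz":0,"ax":0,"ay":0,"az":1},{"claw":-1,"dx":0,"dy":0,"dz":0,"ax":0,"ay":0,"az":1},{"claw":-1,"dx":0,"dy":0,"dz":0,"ax":0,"ay":0,"az":1},{"claw":-1,"dx":0,"dy":0,"dz":0,"ax":0,"ay":0,"az":1},{"claw":-1,"dx":0,"dy":0,"dz":0,"ax":0,"ay":0,"az":1},{"claw":-1,"dx":0,"dy":0,"dz":0,"ax":0,"ay":0,"az":1}]' && python3 -m crank '[{"claw":-1,"dx":0,"dy":0,"dz":0,"ax":0,"ay":0,"az":0.7},{"claw":-1,"dx":0,"dy":0,"dz":0,"ax":0,"ay":0,"az":0},{"claw":-1,"dx":0,"dy":0,"dz":0,"ax":0,"ay":0,"az":0}]'
python3 - <<'E'
from h import *
rows([.538,.296,.25]);s=r.read_state();print(s["joint_positions"])
w=wrist();cv2.imwrite("pics/w1.png",w["color"][:,:,::-1]);print(wproj(w,[.538,.296,.136]))
E
```

```text
time: 0.92
ee_pos: [0.3428, 0.4512, 0.2433]
eef_rot: [0.119, 0.993, 0.0, -0.0]
ft_force: [0.4, 1.9, -0.1]
width: 0.0872
grip_force: 0.0
time: 1.58
ee_pos: [0.5373, 0.2962, 0.2528]
eef_rot: [0.119, 0.993, 0.0, -0.0]
ft_force: [-0.2, -0.1, -0.1]
width: 0.0872
grip_force: 0.0
time: 2.25
ee_pos: [0.5362, 0.2973, 0.2526]
eef_rot: [0.514, 0.858, -0.0, -0.0]
ft_force: [-0.1, -0.3, -0.5]
width: 0.0872
grip_force: 0.0
time: 2.92
ee_pos: [0.5362, 0.2973, 0.2526]
eef_rot: [0.819, 0.574, -0.0, -0.0]
ft_force: [0.4, -0.8, -0.5]
width: 0.0868
grip_force: 0.0
time: 3.17
ee_pos: [0.5362, 0.2974, 0.2527]
eef_rot: [0.837, 0.547, -0.0, -0.0]
ft_force: [-0.6, 0.4, 0.3]
width: 0.0869
grip_force: 0.0
t 3.1667 at [0.5362 0.2974 0.2527] shift(tool,/30mm) [-0.017  0.073  0.088] tilt [-1.e-04 -0.e+00 -1.e+00] yax [ 0.916 -0.401 -0.   ]
[-0.94982086  0.30972535  0.46732621  1.48980452 -0.14044658  1.3755116
 -0.88751428]
(np.float64(323.9813639169706), np.float64(194.11881150815634))
```

View pics/w1.png

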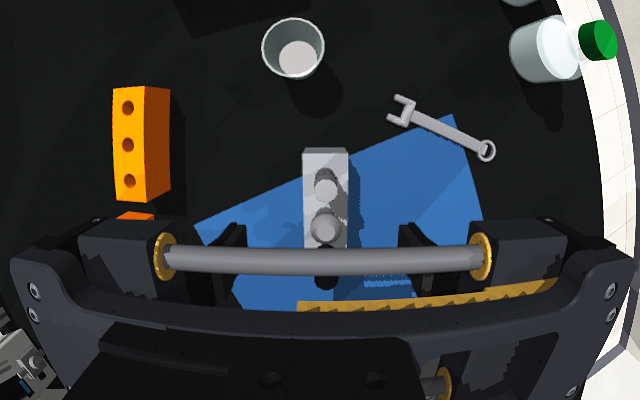

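The wrist view shows the drift top near (326,189), the mushroom at (326,226) and the hex driver at (325,270), with the block's axis vertical in the image. I'll zoom for an exact top circle.

Run:
```python
from h import *
im=cv2.imread("pics/w1.png");cv2.imwrite("pics/c1.png",cv2.resize(im[145:215,290:370],(800,700)[:1]+(600,) if 0 else (680,595),interpolation=cv2.INTER_CUBIC))
c=wrist()
for z in(.136,):
  print([np.round(plane(*wray(c,*p),z),4) for p in((326,189),(326,190))])
g=cv2.cvtColor(im,cv2.COLOR_BGR2GRAY);print(g[170:206,326].tolist(),g[188,305:346].tolist())
```

```text
[array([0.5416, 0.2996, 0.136 ]), array([0.5412, 0.2988, 0.136 ])]
[82, 88, 91, 81, 92, 98, 99, 96, 95, 135, 180, 190, 186, 187, 187, 186, 186, 184, 184, 185, 183, 182, 182, 182, 181, 181, 181, 180, 180, 180, 181, 169, 176, 177, 172, 173] [182, 182, 182, 182, 182, 182, 183, 183, 181, 159, 181, 188, 186, 186, 185, 186, 185, 185, 185, 185, 184, 184, 184, 183, 184, 183, 184, 182, 180, 181, 182, 183, 138, 102, 93, 93, 90, 156, 174, 177, 176]
```

View pics/c1.png

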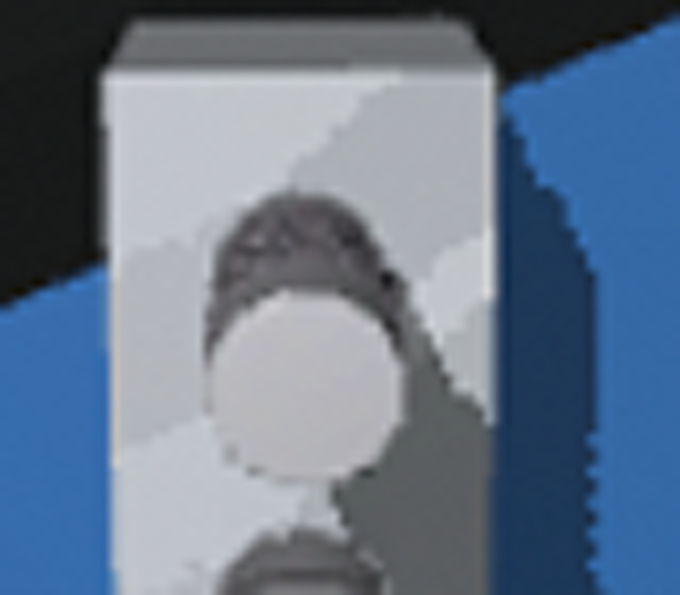

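The drift top's centre is about (326,190) and the block's sides are vertical, so the yaw is good. Next I descend with fingers open and grip.

```bash
python3 -m crank '[{"claw":-1,"dx":0.113,"dy":0.125,"dz":0.26,"ax":0,"ay":0,"az":0},{"claw":-1,"dx":0,"dy":0,"dz":1,"ax":0,"ay":0,"az":0},{"claw":-1,"dx":0,"dy":0,"dz":1,"ax":0,"ay":0,"az":0},{"claw":-1,"dx":0,"dy":0,"dz":1,"ax":0,"ay":0,"az":0},{"claw":-1,"dx":0,"dy":0,"dz":1,"ax":0,"ay":0,"az":0},{"claw":-1,"dx":0,"dy":0,"dz":1,"ax":0,"ay":0,"az":0},{"claw":-1,"dx":0,"dy":0,"dz":0,"ax":0,"ay":0,"az":0}]'
python3 - <<'E'
from h import *
w=wrist();print(w["T"][:3,3]);cv2.imwrite("pics/w2.png",w["color"][:,:,::-1]);rows([.541,.299,.095])
E
python3 -m crank '[{"claw":0.2,"dx":0,"dy":0,"dz":0,"ax":0,"ay":0,"az":0},{"claw":0.6,"dx":0,"dy":0,"dz":0,"ax":0,"ay":0,"az":0},{"claw":0.7,"dx":0,"dy":0,"dz":0,"ax":0,"ay":0,"az":0},{"claw":0.8,"dx":0,"dy":0,"dz":0,"ax":0,"ay":0,"az":0},{"claw":0.9,"dx":0,"dy":0,"dz":0,"ax":0,"ay":0,"az":0},{"claw":1,"dx":0,"dy":0,"dz":0,"ax":0,"ay":0,"az":0},{"claw":1,"dx":0,"dy":0,"dz":0,"ax":0,"ay":0,"az":0},{"claw":1,"dx":0,"dy":0,"dz":0,"ax":0,"ay":0,"az":0}]' 10; python3 -m crank '[{"claw":1,"dx":0,"dy":0,"dz":0,"ax":0,"ay":0,"az":0},{"claw":1,"dx":0,"dy":0,"dz":0,"ax":0,"ay":0,"az":0}]' 30
```

```text
time: 3.85
ee_pos: [0.538, 0.2971, 0.0885]
eef_rot: [0.838, 0.546, -0.005, 0.0]
ft_force: [-1.6, -0.0, -0.3]
width: 0.0869
grip_force: 0.0
[0.5669493  0.36072937 0.24084807]
t 3.9 at [0.5394 0.2978 0.0919] shift(tool,/30mm) [ 0.059  0.031 -0.104] tilt [-0.0048 -0.0037 -1.    ] yax [ 0.915 -0.403 -0.003]
time: 4.57
ee_pos: [0.5411, 0.2989, 0.0951]
eef_rot: [0.838, 0.546, 0.0, -0.0]
ft_force: [0.0, -1.2, -0.5]
width: 0.0415
grip_force: 0.0
time: 4.73
ee_pos: [0.5411, 0.2989, 0.0949]
eef_rot: [0.838, 0.546, 0.0, -0.0]
ft_force: [-0.1, 0.5, -0.4]
width: 0.0283
grip_force: 0.0
```

View pics/w2.png

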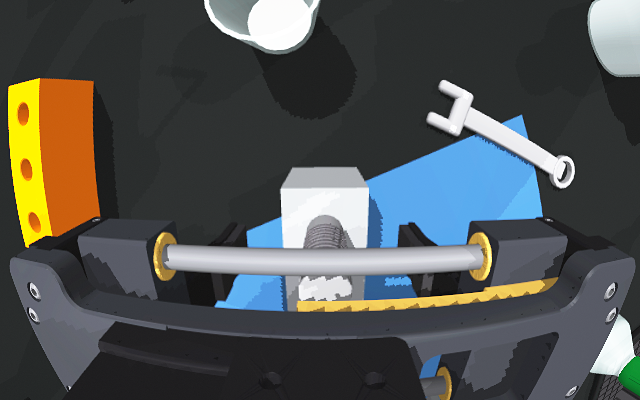

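The drift, with its dark rings, stands at (323,235) between the open fingers. Closing isn't finished yet.

```bash
python3 -m crank '[{"claw":1,"dx":0,"dy":0,"dz":0,"ax":0,"ay":0,"az":0},{"claw":1,"dx":0,"dy":0,"dz":0,"ax":0,"ay":0,"az":0},{"claw":1,"dx":0,"dy":0,"dz":0,"ax":0,"ay":0,"az":0},{"claw":1,"dx":0,"dy":0,"dz":0,"ax":0,"ay":0,"az":0}]' 45
```

```text
time: 5.07
ee_pos: [0.541, 0.2989, 0.0949]
eef_rot: [0.838, 0.546, -0.0, -0.0]
ft_force: [-0.7, 0.8, 0.8]
width: 0.0211
grip_force: 45.0
```

```bash
python3 -m crank '[{"claw":1,"dx":0,"dy":0,"dz":-0.3,"ax":0,"ay":0,"az":0},{"claw":1,"dx":0,"dy":0,"dz":-0.5,"ax":0,"ay":0,"az":0},{"claw":1,"dx":0,"dy":0,"dz":-0.6,"ax":0,"ay":0,"az":0},{"claw":1,"dx":0,"dy":0,"dz":-0.6,"ax":0,"ay":0,"az":0},{"claw":1,"dx":0,"dy":0,"dz":-0.7,"ax":0,"ay":0,"az":0},{"claw":1,"dx":0,"dy":0,"dz":-0.8,"ax":0,"ay":0,"az":0},{"claw":1,"dx":0,"dy":0,"dz":-0.8,"ax":0,"ay":0,"az":0},{"claw":1,"dx":0,"dy":0,"dz":-0.7,"ax":0,"ay":0,"az":0}]' 45; python3 -m crank '[{"claw":1,"dx":0,"dy":0,"dz":-0.2,"ax":0,"ay":0,"az":0},{"claw":1,"dx":0,"dy":0,"dz":0,"ax":0,"ay":0,"az":0}]'
python3 - <<'E'
from h import *
rows([.50,-.19,.25]);rows([.547,-.147,.2495])
E
```

```text
time: 5.73
ee_pos: [0.5411, 0.2986, 0.247]
eef_rot: [0.838, 0.546, 0.0, 0.0]
ft_force: [0.9, -0.1, -1.8]
width: 0.0209
grip_force: 45.0
time: 5.9
ee_pos: [0.5418, 0.2991, 0.2527]
eef_rot: [0.838, 0.546, 0.002, -0.0]
ft_force: [0.3, -0.7, -2.9]
width: 0.0211
grip_force: 45.0
t 5.9 at [0.5418 0.2991 0.2527] shift(tool,/30mm) [-15.475   5.314   0.058] tilt [ 0.0024  0.0019 -1.    ] yax [ 0.915 -0.404  0.001]
t 5.9 at [0.5418 0.2991 0.2527] shift(tool,/30mm) [-13.53    6.168   0.081] tilt [ 0.0024  0.0019 -1.    ] yax [ 0.915 -0.404  0.001]
```

```bash
python3 -m crank '[{"claw":1,"dx":-0.5,"dy":0.2,"dz":0,"ax":0,"ay":0,"az":0},{"claw":1,"dx":-0.95,"dy":0.38,"dz":0,"ax":0,"ay":0,"az":0},{"claw":1,"dx":-0.95,"dy":0.38,"dz":0,"ax":0,"ay":0,"az":0},{"claw":1,"dx":-0.95,"dy":0.38,"dz":0,"ax":0,"ay":0,"az":0},{"claw":1,"dx":-0.95,"dy":0.38,"dz":0,"ax":0,"ay":0,"az":0},{"claw":1,"dx":-0.95,"dy":0.38,"dz":0,"ax":0,"ay":0,"az":0},{"claw":1,"dx":-0.95,"dy":0.38,"dz":0,"ax":0,"ay":0,"az":0},{"claw":1,"dx":-0.95,"dy":0.38,"dz":0,"ax":0,"ay":0,"az":0}]' && python3 -m crank '[{"claw":1,"dx":-0.95,"dy":0.38,"dz":0,"ax":0,"ay":0,"az":0},{"claw":1,"dx":-0.95,"dy":0.38,"dz":0,"ax":0,"ay":0,"az":0},{"claw":1,"dx":-0.95,"dy":0.38,"dz":0,"ax":0,"ay":0,"az":0},{"claw":1,"dx":-0.95,"dy":0.38,"dz":0,"ax":0,"ay":0,"az":0},{"claw":1,"dx":-0.95,"dy":0.38,"dz":0,"ax":0,"ay":0,"az":0},{"claw":1,"dx":-0.95,"dy":0.38,"dz":0,"ax":0,"ay":0,"az":0},{"claw":1,"dx":-0.95,"dy":0.38,"dz":0,"ax":0,"ay":0,"az":0},{"claw":1,"dx":-0.95,"dy":0.38,"dz":0,"ax":0,"ay":0,"az":0}]' && python3 -m crank '[{"claw":1,"dx":-0.58,"dy":0.24,"dz":0,"ax":0,"ay":0,"az":0},{"claw":1,"dx":0,"dy":0,"dz":0,"ax":0,"ay":0,"az":0},{"claw":1,"dx":0,"dy":0,"dz":0,"ax":0,"ay":0,"az":0},{"claw":1,"dx":0,"dy":0,"dz":0,"ax":0,"ay":0,"az":0}]'
python3 - <<'E'
from h import *
w=wrist();np.save("pics/w3T.npy",w["T"]);im=w["color"][:,:,::-1].copy();cv2.imwrite("pics/w3.png",im);u,v=wproj(w,[.547,-.147,.106]);print(u,v);rows([.547,-.147,.25])
u,v=int(u),int(v);u0,v0=max(u-60,0),max(v-50,0);print(u0,v0);cv2.imwrite("pics/c3.png",cv2.resize(im[v0:v0+100,u0:u0+120],None,fx=6,fy=6,interpolation=cv2.INTER_CUBIC))
E
```

```text
time: 6.57
ee_pos: [0.5316, 0.0658, 0.2491]
eef_rot: [0.838, 0.546, -0.001, -0.0]
ft_force: [-0.2, -0.4, -1.9]
width: 0.0212
grip_force: 45.0
time: 7.23
ee_pos: [0.5228, -0.1791, 0.2493]
eef_rot: [0.838, 0.546, -0.001, -0.001]
ft_force: [0.4, 0.5, -1.1]
width: 0.0213
grip_force: 45.0
time: 7.57
ee_pos: [0.5233, -0.1954, 0.2496]
eef_rot: [0.838, 0.546, -0.001, -0.001]
ft_force: [0.1, 0.0, -3.3]
width: 0.0212
grip_force: 45.0
324.1733485799727 131.74927160940507
t 7.6167 at [ 0.5236 -0.195   0.2499] shift(tool,/30mm) [ 1.779  0.07  -0.002] tilt [-1.5e-03  8.0e-04 -1.0e+00] yax [ 0.915 -0.403 -0.002]
264 81
```

View pics/c3.png

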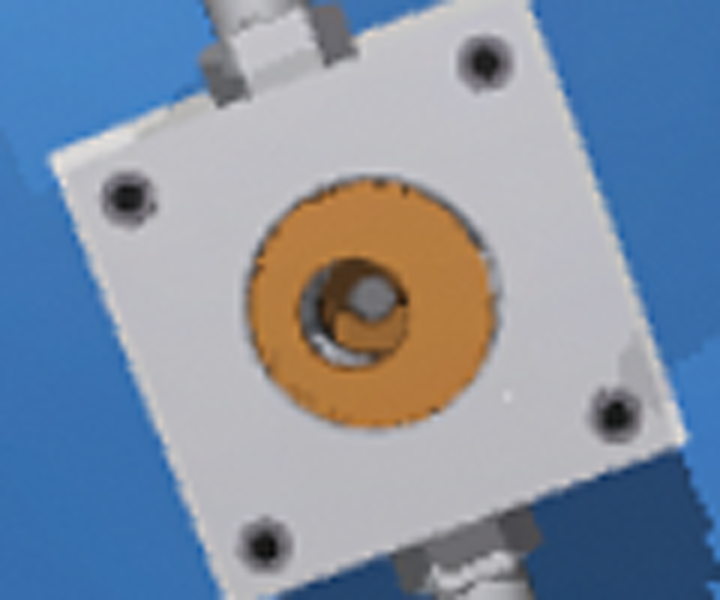

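The crop gives the bore axis at about (373,304), from the screws and the opening. The ring hole is at about (354,313), so it is offset about 3 mm toward image left and down.

```bash
cat >> h.py <<'E'
import os
if os.path.exists("pics/w3T.npy"):
    W3={"T":np.load("pics/w3T.npy"),"mtx":r.camera("wrist")["mtx"]} if not os.path.exists("pics/pts.npy") else None
E
python3 - <<'E'
from h import *
f=lambda x,y:(264+(x+.5)/6-.5,81+(y+.5)/6-.5)
S=np.array([plane(*wray(W3,*f(*p)),.106) for p in((128,198),(485,63),(616,414),(265,546))]);print(np.round(S,4),S.mean(0),np.linalg.norm(S[0]-S[2]),np.linalg.norm(S[1]-S[3]))
O=[plane(*wray(W3,*f(*p)),.106) for p in((247,303),(498,303),(372,177),(372,430))];print("open",np.mean(O,0),np.linalg.norm(O[0]-O[1]),np.linalg.norm(O[2]-O[3]))
H=[plane(*wray(W3,*f(*p)),.104) for p in((299,314),(410,312),(355,257),(354,369))];h=np.mean(H,0);print("hole",h,np.linalg.norm(H[0]-H[1]),np.linalg.norm(H[2]-H[3]))
np.save("pics/pts.npy",[S.mean(0),np.mean(O,0),h])
rows([h[0],h[1],.2]);rows([S.mean(0)[0],S.mean(0)[1],.2])
E
```

```text
[[ 0.52   -0.1157  0.106 ]
 [ 0.5803 -0.1188  0.106 ]
 [ 0.5774 -0.1788  0.106 ]
 [ 0.5168 -0.176   0.106 ]] [ 0.54862609 -0.14733744  0.106     ] 0.08536268137854258 0.08538683991068627
open [ 0.54852059 -0.14699795  0.106     ] 0.03988024396453041 0.040538915827623645
hole [ 0.54525887 -0.14739889  0.104     ] 0.01774663586162771 0.01805402358494316
t 7.6667 at [ 0.5238 -0.1948  0.2502] shift(tool,/30mm) [1.735 0.021 1.674] tilt [-1.e-03  8.e-04 -1.e+00] yax [ 0.916 -0.402 -0.001]
t 7.6667 at [ 0.5238 -0.1948  0.2502] shift(tool,/30mm) [1.782 0.123 1.674] tilt [-1.e-03  8.e-04 -1.e+00] yax [ 0.916 -0.402 -0.001]
```

```bash
python3 -m crank '[{"claw":1,"dx":0.5,"dy":0.01,"dz":0,"ax":0,"ay":0,"az":0},{"claw":1,"dx":0.735,"dy":0.011,"dz":0.2,"ax":0,"ay":0,"az":0},{"claw":1,"dx":0.5,"dy":0,"dz":0.4,"ax":0,"ay":0,"az":0},{"claw":1,"dx":0,"dy":0,"dz":0.5,"ax":0,"ay":0,"az":0},{"claw":1,"dx":0,"dy":0,"dz":0.5,"ax":0,"ay":0,"az":0},{"claw":1,"dx":0,"dy":0,"dz":0.2,"ax":0,"ay":0,"az":0},{"claw":1,"dx":0,"dy":0,"dz":0,"ax":0,"ay":0,"az":0},{"claw":1,"dx":0,"dy":0,"dz":0,"ax":0,"ay":0,"az":0}]'; python3 -m crank '[{"claw":1,"dx":0,"dy":0,"dz":0,"ax":0,"ay":0,"az":0},{"claw":1,"dx":0,"dy":0,"dz":0,"ax":0,"ay":0,"az":0},{"claw":1,"dx":0,"dy":0,"dz":0,"ax":0,"ay":0,"az":0}]'
python3 - <<'E'
from h import *
rows([.5453,-.1474,.19]);print(r.read_state()["ft_force"])
E
```

```text
time: 8.33
ee_pos: [0.5453, -0.1486, 0.1968]
eef_rot: [0.838, 0.546, -0.0, -0.0]
ft_force: [0.6, -0.2, -1.6]
width: 0.0212
grip_force: 45.0
time: 8.58
ee_pos: [0.5458, -0.149, 0.1976]
eef_rot: [0.838, 0.546, 0.001, 0.0]
ft_force: [-0.1, 0.6, -3.2]
width: 0.0214
grip_force: 45.0
t 8.5833 at [ 0.5458 -0.149   0.1976] shift(tool,/30mm) [ 0.042 -0.037  0.253] tilt [ 1.2e-03  1.0e-04 -1.0e+00] yax [ 0.915 -0.404  0.001]
[-0.07178811  0.62180418 -3.16384076]
```

```bash
python3 -m crank '[{"claw":1,"dx":0.04,"dy":-0.035,"dz":0.08,"ax":0,"ay":0,"az":0},{"claw":1,"dx":0,"dy":0,"dz":0.08,"ax":0,"ay":0,"az":0},{"claw":1,"dx":0,"dy":0,"dz":0,"ax":0,"ay":0,"az":0},{"claw":1,"dx":0,"dy":0,"dz":0,"ax":0,"ay":0,"az":0}]'; for i in 1; do python3 -m crank '[{"claw":1,"dx":0,"dy":0,"dz":0.033,"ax":0,"ay":0,"az":0},{"claw":1,"dx":0,"dy":0,"dz":0.033,"ax":0,"ay":0,"az":0},{"claw":1,"dx":0,"dy":0,"dz":0,"ax":0,"ay":0,"az":0},{"claw":1,"dx":0,"dy":0,"dz":0,"ax":0,"ay":0,"az":0}]'; done
```

```text
time: 8.92
ee_pos: [0.5448, -0.1473, 0.1919]
eef_rot: [0.838, 0.546, -0.0, -0.0]
ft_force: [-0.1, -0.0, -2.2]
width: 0.0216
grip_force: 45.0
time: 9.25
ee_pos: [0.5449, -0.1474, 0.1901]
eef_rot: [0.838, 0.546, -0.0, -0.0]
ft_force: [0.2, -0.3, -2.5]
width: 0.0213
grip_force: 45.0
```

```bash
python3 -m crank '[{"claw":1,"dx":0.01,"dy":0,"dz":0.03,"ax":0,"ay":0,"az":0},{"claw":1,"dx":0,"dy":0,"dz":0,"ax":0,"ay":0,"az":0},{"claw":1,"dx":0,"dy":0,"dz":0.02,"ax":0,"ay":0,"az":0},{"claw":1,"dx":0,"dy":0,"dz":0,"ax":0,"ay":0,"az":0}]'
```

```text
time: 9.58
ee_pos: [0.545, -0.1471, 0.1885]
eef_rot: [0.838, 0.546, -0.0, -0.0]
ft_force: [0.7, -0.0, -3.1]
width: 0.021
grip_force: 45.0
```

```bash
python3 -m crank '[{"claw":1,"dx":0,"dy":0,"dz":0.02,"ax":0,"ay":0,"az":0},{"claw":1,"dx":0,"dy":0,"dz":0,"ax":0,"ay":0,"az":0},{"claw":1,"dx":0,"dy":0,"dz":0,"ax":0,"ay":0,"az":0}]'
```

```text
time: 9.83
ee_pos: [0.5451, -0.1471, 0.188]
eef_rot: [0.838, 0.546, 0.0, -0.0]
ft_force: [0.7, 0.7, -2.4]
width: 0.0212
grip_force: 45.0
```

```bash
python3 -m crank '[{"claw":1,"dx":0,"dy":0,"dz":0.03,"ax":0,"ay":0,"az":0},{"claw":1,"dx":0,"dy":0,"dz":0,"ax":0,"ay":0,"az":0},{"claw":1,"dx":0,"dy":0,"dz":0.03,"ax":0,"ay":0,"az":0},{"claw":1,"dx":0,"dy":0,"dz":0,"ax":0,"ay":0,"az":0}]'
```

```text
time: 10.17
ee_pos: [0.545, -0.147, 0.1861]
eef_rot: [0.838, 0.546, -0.0, -0.0]
ft_force: [0.1, 0.5, -2.0]
width: 0.0211
grip_force: 45.0
```

```bash
python3 -m crank '[{"claw":1,"dx":0,"dy":0,"dz":0.05,"ax":0,"ay":0,"az":0},{"claw":1,"dx":0,"dy":0,"dz":0.05,"ax":0,"ay":0,"az":0},{"claw":1,"dx":0,"dy":0,"dz":0.05,"ax":0,"ay":0,"az":0},{"claw":1,"dx":0,"dy":0,"dz":0,"ax":0,"ay":0,"az":0}]'
python3 - <<'E'
from h import *
rows([.5486,-.1472,.1815])
E
```

```text
time: 10.5
ee_pos: [0.5449, -0.147, 0.1813]
eef_rot: [0.838, 0.546, -0.0, -0.0]
ft_force: [0.2, 0.5, -2.5]
width: 0.0211
grip_force: 45.0
t 10.5 at [ 0.5449 -0.147   0.1813] shift(tool,/30mm) [ 0.044  0.115 -0.006] tilt [-5.e-04  1.e-04 -1.e+00] yax [ 0.915 -0.404 -0.   ]
```

```bash
python3 -m crank '[{"claw":1,"dx":0.012,"dy":0.03,"dz":0,"ax":0,"ay":0,"az":0},{"claw":1,"dx":0,"dy":0,"dz":0,"ax":0,"ay":0,"az":0},{"claw":1,"dx":0.011,"dy":0.03,"dz":0,"ax":0,"ay":0,"az":0},{"claw":1,"dx":0,"dy":0,"dz":0,"ax":0,"ay":0,"az":0}]'
```

```text
time: 10.83
ee_pos: [0.5466, -0.1472, 0.1816]
eef_rot: [0.838, 0.546, -0.0, -0.0]
ft_force: [-2.5, -0.1, -0.9]
width: 0.0216
grip_force: 45.0
```

```bash
python3 -m crank '[{"claw":1,"dx":0.011,"dy":0.03,"dz":0,"ax":0,"ay":0,"az":0},{"claw":1,"dx":0,"dy":0,"dz":0,"ax":0,"ay":0,"az":0},{"claw":1,"dx":0,"dy":0,"dz":0,"ax":0,"ay":0,"az":0}]'
```

```text
time: 11.08
ee_pos: [0.5472, -0.1472, 0.1815]
eef_rot: [0.838, 0.546, -0.001, -0.001]
ft_force: [-5.0, 0.9, 0.4]
width: 0.0215
grip_force: 45.0
```

```bash
python3 -m crank '[{"claw":1,"dx":0.015,"dy":0.03,"dz":0,"ax":0,"ay":0,"az":0},{"claw":1,"dx":0,"dy":0,"dz":0,"ax":0,"ay":0,"az":0},{"claw":1,"dx":0,"dy":0,"dz":0,"ax":0,"ay":0,"az":0}]'
```

```text
time: 11.33
ee_pos: [0.5481, -0.1472, 0.1815]
eef_rot: [0.838, 0.546, -0.001, -0.001]
ft_force: [-6.5, 0.4, 0.8]
width: 0.0214
grip_force: 45.0
```

```bash
python3 -m crank '[{"claw":1,"dx":0.011,"dy":0.02,"dz":0,"ax":0,"ay":0,"az":0},{"claw":1,"dx":0,"dy":0,"dz":0,"ax":0,"ay":0,"az":0},{"claw":1,"dx":0,"dy":0,"dz":0,"ax":0,"ay":0,"az":0}]'
```

```text
time: 11.58
ee_pos: [0.5488, -0.1472, 0.1816]
eef_rot: [0.838, 0.546, -0.001, -0.001]
ft_force: [-6.5, -0.6, 0.8]
width: 0.0217
grip_force: 45.0
```

```bash
python3 -m crank '[{"claw":1,"dx":0,"dy":0,"dz":0.05,"ax":0,"ay":0,"az":0},{"claw":1,"dx":0,"dy":0,"dz":0.02,"ax":0,"ay":0,"az":0},{"claw":1,"dx":0,"dy":0,"dz":0,"ax":0,"ay":0,"az":0}]'
```

```text
time: 11.83
ee_pos: [0.5488, -0.1472, 0.1794]
eef_rot: [0.838, 0.546, -0.001, -0.001]
ft_force: [-4.7, 1.1, -0.6]
width: 0.0212
grip_force: 45.0
```

```bash
python3 -m crank '[{"claw":1,"dx":0,"dy":0,"dz":0.03,"ax":0,"ay":0,"az":0},{"claw":1,"dx":0,"dy":0,"dz":0,"ax":0,"ay":0,"az":0},{"claw":1,"dx":0,"dy":0,"dz":0,"ax":0,"ay":0,"az":0}]'
```

```text
time: 12.08
ee_pos: [0.5488, -0.1472, 0.1784]
eef_rot: [0.838, 0.546, -0.001, -0.001]
ft_force: [-4.9, -0.0, -1.0]
width: 0.0216
grip_force: 45.0
```

```bash
python3 -m crank '[{"claw":1,"dx":0,"dy":0,"dz":0.03,"ax":0,"ay":0,"az":0},{"claw":1,"dx":0,"dy":0,"dz":0,"ax":0,"ay":0,"az":0},{"claw":1,"dx":0,"dy":0,"dz":0.03,"ax":0,"ay":0,"az":0},{"claw":1,"dx":0,"dy":0,"dz":0,"ax":0,"ay":0,"az":0}]'
```

```text
time: 12.42
ee_pos: [0.5489, -0.1472, 0.1767]
eef_rot: [0.838, 0.546, -0.001, -0.001]
ft_force: [-5.7, 0.4, -0.0]
width: 0.0214
grip_force: 45.0
```

```bash
python3 -m crank '[{"claw":1,"dx":0,"dy":0,"dz":0.03,"ax":0,"ay":0,"az":0},{"claw":1,"dx":0,"dy":0,"dz":0,"ax":0,"ay":0,"az":0},{"claw":1,"dx":0,"dy":0,"dz":0.03,"ax":0,"ay":0,"az":0},{"claw":1,"dx":0,"dy":0,"dz":0,"ax":0,"ay":0,"az":0}]'
```

```text
time: 12.75
ee_pos: [0.5489, -0.1472, 0.1749]
eef_rot: [0.838, 0.546, -0.001, -0.001]
ft_force: [-5.5, 0.3, 0.0]
width: 0.0213
grip_force: 45.0
```

```bash
python3 -m crank '[{"claw":1,"dx":-0.005,"dy":-0.012,"dz":0.03,"ax":0,"ay":0,"az":0},{"claw":1,"dx":0,"dy":0,"dz":0,"ax":0,"ay":0,"az":0},{"claw":1,"dx":0,"dy":0,"dz":0.03,"ax":0,"ay":0,"az":0},{"claw":1,"dx":0,"dy":0,"dz":0,"ax":0,"ay":0,"az":0}]'
```

```text
time: 13.08
ee_pos: [0.549, -0.1473, 0.1742]
eef_rot: [0.838, 0.546, -0.0, -0.0]
ft_force: [-7.1, 1.2, 8.8]
width: 0.021
grip_force: 45.0
```

```bash
python3 -m crank '[{"claw":1,"dx":0,"dy":0,"dz":0.03,"ax":0,"ay":0,"az":0},{"claw":1,"dx":0,"dy":0,"dz":0,"ax":0,"ay":0,"az":0},{"claw":1,"dx":0,"dy":0,"dz":0.03,"ax":0,"ay":0,"az":0},{"claw":1,"dx":0,"dy":0,"dz":0,"ax":0,"ay":0,"az":0}]'
```

```text
time: 13.42
ee_pos: [0.5492, -0.1474, 0.1728]
eef_rot: [0.838, 0.546, 0.0, -0.0]
ft_force: [-7.9, 2.0, 11.6]
width: 0.0213
grip_force: 45.0
```

```bash
python3 -m crank '[{"claw":1,"dx":-0.008,"dy":-0.025,"dz":0.03,"ax":0,"ay":0,"az":0},{"claw":1,"dx":0,"dy":0,"dz":0,"ax":0,"ay":0,"az":0},{"claw":1,"dx":0,"dy":0,"dz":0.03,"ax":0,"ay":0,"az":0},{"claw":1,"dx":0,"dy":0,"dz":0,"ax":0,"ay":0,"az":0}]'
```

```text
time: 13.75
ee_pos: [0.5489, -0.1474, 0.1712]
eef_rot: [0.838, 0.546, 0.001, 0.0]
ft_force: [-6.4, 0.8, 12.1]
width: 0.0214
grip_force: 45.0
```

```bash
python3 -m crank '[{"claw":1,"dx":0,"dy":0,"dz":0.03,"ax":0,"ay":0,"az":0},{"claw":1,"dx":0,"dy":0,"dz":0,"ax":0,"ay":0,"az":0},{"claw":1,"dx":0,"dy":0,"dz":0.03,"ax":0,"ay":0,"az":0},{"claw":1,"dx":0,"dy":0,"dz":0,"ax":0,"ay":0,"az":0}]'
```

```text
time: 14.08
ee_pos: [0.5489, -0.1474, 0.1695]
eef_rot: [0.838, 0.546, 0.001, 0.0]
ft_force: [-6.4, 1.0, 11.7]
width: 0.0216
grip_force: 45.0
```

```bash
python3 -m crank '[{"claw":1,"dx":-0.01,"dy":-0.025,"dz":0.03,"ax":0,"ay":0,"az":0},{"claw":1,"dx":0,"dy":0,"dz":0,"ax":0,"ay":0,"az":0},{"claw":1,"dx":0,"dy":0,"dz":0.03,"ax":0,"ay":0,"az":0},{"claw":1,"dx":0,"dy":0,"dz":0,"ax":0,"ay":0,"az":0}]'
```

```text
time: 14.42
ee_pos: [0.5487, -0.1474, 0.1679]
eef_rot: [0.838, 0.546, 0.001, 0.001]
ft_force: [-4.9, -0.2, 12.3]
width: 0.021
grip_force: 45.0
```

```bash
python3 -m crank '[{"claw":1,"dx":0,"dy":0,"dz":0.03,"ax":0,"ay":0,"az":0},{"claw":1,"dx":0,"dy":0,"dz":0,"ax":0,"ay":0,"az":0},{"claw":1,"dx":0,"dy":0,"dz":0.03,"ax":0,"ay":0,"az":0},{"claw":1,"dx":0,"dy":0,"dz":0,"ax":0,"ay":0,"az":0},{"claw":1,"dx":0,"dy":0,"dz":0.03,"ax":0,"ay":0,"az":0},{"claw":1,"dx":0,"dy":0,"dz":0,"ax":0,"ay":0,"az":0}]'
```

```text
time: 14.92
ee_pos: [0.5487, -0.1474, 0.1652]
eef_rot: [0.838, 0.546, 0.001, 0.001]
ft_force: [-4.1, 1.8, 11.3]
width: 0.021
grip_force: 45.0
```

Forces are steady: about 14 N on the bushing and a small side load. I'll keep pushing at the same pace.

```bash
python3 -m crank '[{"claw":1,"dx":-0.005,"dy":-0.015,"dz":0.03,"ax":0,"ay":0,"az":0},{"claw":1,"dx":0,"dy":0,"dz":0,"ax":0,"ay":0,"az":0},{"claw":1,"dx":0,"dy":0,"dz":0.03,"ax":0,"ay":0,"az":0},{"claw":1,"dx":0,"dy":0,"dz":0,"ax":0,"ay":0,"az":0},{"claw":1,"dx":0,"dy":0,"dz":0.03,"ax":0,"ay":0,"az":0},{"claw":1,"dx":0,"dy":0,"dz":0,"ax":0,"ay":0,"az":0},{"claw":1,"dx":0,"dy":0,"dz":0.03,"ax":0,"ay":0,"az":0},{"claw":1,"dx":0,"dy":0,"dz":0,"ax":0,"ay":0,"az":0}]'
```

```text
time: 15.58
ee_pos: [0.5485, -0.1474, 0.1615]
eef_rot: [0.838, 0.546, 0.001, 0.001]
ft_force: [-3.4, -0.4, 10.1]
width: 0.0213
grip_force: 45.0
```

```bash
python3 -m crank '[{"claw":1,"dx":0,"dy":0,"dz":0.03,"ax":0,"ay":0,"az":0},{"claw":1,"dx":0,"dy":0,"dz":0,"ax":0,"ay":0,"az":0},{"claw":1,"dx":0,"dy":0,"dz":0.03,"ax":0,"ay":0,"az":0},{"claw":1,"dx":0,"dy":0,"dz":0,"ax":0,"ay":0,"az":0},{"claw":1,"dx":0,"dy":0,"dz":0.03,"ax":0,"ay":0,"az":0},{"claw":1,"dx":0,"dy":0,"dz":0,"ax":0,"ay":0,"az":0},{"claw":1,"dx":0,"dy":0,"dz":0.03,"ax":0,"ay":0,"az":0},{"claw":1,"dx":0,"dy":0,"dz":0,"ax":0,"ay":0,"az":0}]'
```

```text
time: 16.25
ee_pos: [0.5484, -0.1473, 0.1577]
eef_rot: [0.838, 0.546, 0.001, 0.001]
ft_force: [-2.4, 0.3, 8.9]
width: 0.0207
grip_force: 45.0
```

```bash
python3 -m crank '[{"claw":1,"dx":0,"dy":0,"dz":0.03,"ax":0,"ay":0,"az":0},{"claw":1,"dx":0,"dy":0,"dz":0,"ax":0,"ay":0,"az":0},{"claw":1,"dx":0,"dy":0,"dz":0.03,"ax":0,"ay":0,"az":0},{"claw":1,"dx":0,"dy":0,"dz":0,"ax":0,"ay":0,"az":0},{"claw":1,"dx":0,"dy":0,"dz":0.03,"ax":0,"ay":0,"az":0},{"claw":1,"dx":0,"dy":0,"dz":0,"ax":0,"ay":0,"az":0}]'
```

```text
time: 16.75
ee_pos: [0.548, -0.1471, 0.1541]
eef_rot: [0.838, 0.546, 0.001, 0.001]
ft_force: [1.2, -0.4, -2.0]
width: 0.0214
grip_force: 45.0
```

```bash
python3 -m crank '[{"claw":1,"dx":0,"dy":0,"dz":0.05,"ax":0,"ay":0,"az":0},{"claw":1,"dx":0,"dy":0,"dz":0.05,"ax":0,"ay":0,"az":0},{"claw":1,"dx":0,"dy":0,"dz":0.03,"ax":0,"ay":0,"az":0},{"claw":1,"dx":0,"dy":0,"dz":0,"ax":0,"ay":0,"az":0},{"claw":1,"dx":0,"dy":0,"dz":0,"ax":0,"ay":0,"az":0},{"claw":1,"dx":0,"dy":0,"dz":0,"ax":0,"ay":0,"az":0}]'
```

```text
time: 17.25
ee_pos: [0.5476, -0.1469, 0.1495]
eef_rot: [0.838, 0.546, 0.0, 0.0]
ft_force: [4.2, -0.1, -5.1]
width: 0.0212
grip_force: 45.0
```

```bash
python3 -m crank '[{"claw":1,"dx":0.008,"dy":0.02,"dz":-0.1,"ax":0,"ay":0,"az":0},{"claw":1,"dx":0,"dy":0,"dz":-0.1,"ax":0,"ay":0,"az":0},{"claw":1,"dx":0,"dy":0,"dz":-0.1,"ax":0,"ay":0,"az":0},{"claw":1,"dx":0,"dy":0,"dz":-0.1,"ax":0,"ay":0,"az":0}]'
```

```text
time: 17.58
ee_pos: [0.5477, -0.147, 0.162]
eef_rot: [0.838, 0.546, -0.0, -0.0]
ft_force: [1.0, -0.2, -3.9]
width: 0.021
grip_force: 45.0
```

```bash
python3 -m crank '[{"claw":1,"dx":0,"dy":0,"dz":-0.15,"ax":0,"ay":0,"az":0},{"claw":1,"dx":0,"dy":0,"dz":-0.2,"ax":0,"ay":0,"az":0},{"claw":1,"dx":0,"dy":0,"dz":-0.2,"ax":0,"ay":0,"az":0},{"claw":1,"dx":0,"dy":0,"dz":-0.2,"ax":0,"ay":0,"az":0}]'; python3 -m crank '[{"claw":1,"dx":0,"dy":0,"dz":-0.3,"ax":0,"ay":0,"az":0},{"claw":1,"dx":0,"dy":0,"dz":-0.5,"ax":0,"ay":0,"az":0},{"claw":1,"dx":0,"dy":0,"dz":-0.6,"ax":0,"ay":0,"az":0},{"claw":1,"dx":0,"dy":0,"dz":-0.6,"ax":0,"ay":0,"az":0},{"claw":1,"dx":0,"dy":0,"dz":-0.4,"ax":0,"ay":0,"az":0},{"claw":1,"dx":0,"dy":0,"dz":0,"ax":0,"ay":0,"az":0},{"claw":1,"dx":0,"dy":0,"dz":0,"ax":0,"ay":0,"az":0},{"claw":1,"dx":0,"dy":0,"dz":0,"ax":0,"ay":0,"az":0}]'
python3 - <<'E'
from h import *
c=r.camera("scene")["color"][:,:,::-1];print(1)
f=cv2.resize(c[165:245,180:290],None,fx=6,fy=6,interpolation=cv2.INTER_CUBIC)
cv2.imwrite("pics/s4.png",f);rows([.541,.2989,.2527])
E
```

```text
time: 17.92
ee_pos: [0.5475, -0.1471, 0.1849]
eef_rot: [0.838, 0.546, -0.0, -0.0]
ft_force: [-0.4, -0.3, -3.3]
width: 0.0215
grip_force: 45.0
time: 18.58
ee_pos: [0.5474, -0.1468, 0.2552]
eef_rot: [0.838, 0.546, -0.0, -0.001]
ft_force: [0.3, 0.3, -3.3]
width: 0.0215
grip_force: 45.0
1
t 18.6333 at [ 0.5473 -0.1468  0.255 ] shift(tool,/30mm) [13.506 -6.192  0.081] tilt [-1.7e-03  3.0e-04 -1.0e+00] yax [ 0.915 -0.404 -0.002]
```

View pics/s4.png

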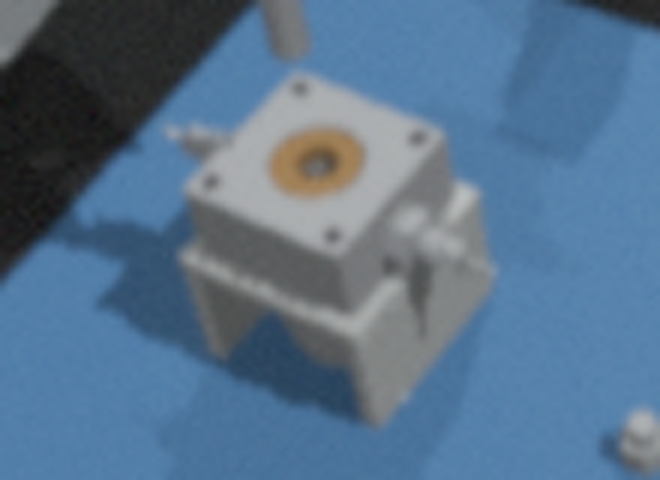

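The ring now sits centred in the mouth at (318,162), and nothing has spilled from the stand. A short detour lets me look down the bore.

```bash
python3 -m crank '[{"claw":1,"dx":-0.6,"dy":0,"dz":0,"ax":0,"ay":0,"az":0},{"claw":1,"dx":-0.9,"dy":0,"dz":0,"ax":0,"ay":0,"az":0},{"claw":1,"dx":-0.6,"dy":0,"dz":0,"ax":0,"ay":0,"az":0},{"claw":1,"dx":0,"dy":0,"dz":0,"ax":0,"ay":0,"az":0},{"claw":1,"dx":0,"dy":0,"dz":0,"ax":0,"ay":0,"az":0}]'
python3 - <<'E'
from h import *
w=wrist();im=w["color"][:,:,::-1].copy();u,v=map(int,wproj(w,[.5486,-.1472,.104]));print(u,v)
cv2.imwrite("pics/c5.png",cv2.resize(im[v-25:v+25,u-30:u+30],None,fx=10,fy=10,interpolation=cv2.INTER_CUBIC));rows([.541,.2989,.2527])
E
```

```text
time: 19.05
ee_pos: [0.5216, -0.2055, 0.2554]
eef_rot: [0.838, 0.545, -0.0, -0.0]
ft_force: [0.6, 0.5, -2.2]
width: 0.0211
grip_force: 45.0
322 120
t 19.1 at [ 0.5222 -0.2043  0.2554] shift(tool,/30mm) [15.595 -6.206  0.098] tilt [-1.1e-03  6.0e-04 -1.0e+00] yax [ 0.915 -0.404 -0.001]
```

View pics/c5.png

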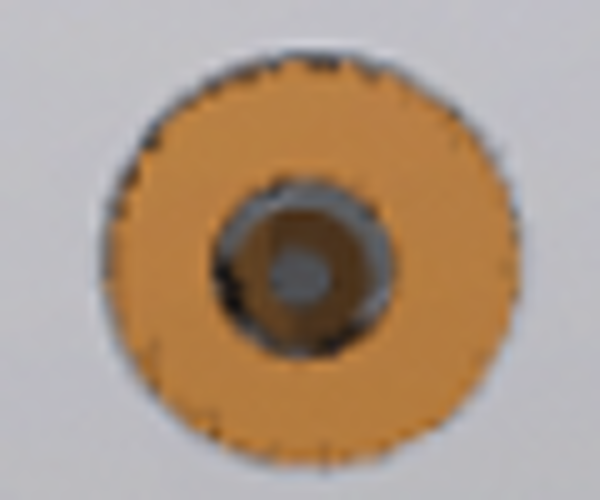

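Through the ring, the bushing shows at about 140 px against 180 px for the 18 mm hole. That puts its top near z = 20 mm, so it is standing in the dish. Now back to the block.

```bash
python3 -m crank '[{"claw":1,"dx":0.5,"dy":-0.2,"dz":0,"ax":0,"ay":0,"az":0},{"claw":1,"dx":0.95,"dy":-0.38,"dz":0,"ax":0,"ay":0,"az":0},{"claw":1,"dx":0.95,"dy":-0.38,"dz":0,"ax":0,"ay":0,"az":0},{"claw":1,"dx":0.95,"dy":-0.38,"dz":0,"ax":0,"ay":0,"az":0},{"claw":1,"dx":0.95,"dy":-0.38,"dz":0,"ax":0,"ay":0,"az":0},{"claw":1,"dx":0.95,"dy":-0.38,"dz":0,"ax":0,"ay":0,"az":0},{"claw":1,"dx":0.95,"dy":-0.38,"dz":0,"ax":0,"ay":0,"az":0},{"claw":1,"dx":0.95,"dy":-0.38,"dz":0,"ax":0,"ay":0,"az":0}]' && python3 -m crank '[{"claw":1,"dx":0.95,"dy":-0.38,"dz":0,"ax":0,"ay":0,"az":0},{"claw":1,"dx":0.95,"dy":-0.38,"dz":0,"ax":0,"ay":0,"az":0},{"claw":1,"dx":0.95,"dy":-0.38,"dz":0,"ax":0,"ay":0,"az":0},{"claw":1,"dx":0.95,"dy":-0.38,"dz":0,"ax":0,"ay":0,"az":0},{"claw":1,"dx":0.95,"dy":-0.38,"dz":0,"ax":0,"ay":0,"az":0},{"claw":1,"dx":0.95,"dy":-0.38,"dz":0,"ax":0,"ay":0,"az":0},{"claw":1,"dx":0.95,"dy":-0.38,"dz":0,"ax":0,"ay":0,"az":0},{"claw":1,"dx":0.9,"dy":-0.35,"dz":0,"ax":0,"ay":0,"az":0}]' && python3 -m crank '[{"claw":1,"dx":0.6,"dy":-0.25,"dz":0,"ax":0,"ay":0,"az":0},{"claw":1,"dx":0,"dy":0,"dz":0,"ax":0,"ay":0,"az":0},{"claw":1,"dx":0,"dy":0,"dz":0,"ax":0,"ay":0,"az":0},{"claw":1,"dx":0,"dy":0,"dz":0,"ax":0,"ay":0,"az":0},{"claw":1,"dx":0,"dy":0,"dz":0,"ax":0,"ay":0,"az":0}]'
python3 - <<'E'
from h import *
rows([.541,.2989,.167])
E
```

```text
time: 19.77
ee_pos: [0.5302, 0.0292, 0.2558]
eef_rot: [0.837, 0.547, -0.0, -0.0]
ft_force: [1.2, -0.2, -2.8]
width: 0.0214
grip_force: 45.0
time: 20.43
ee_pos: [0.5383, 0.2733, 0.2554]
eef_rot: [0.837, 0.547, -0.0, -0.0]
ft_force: [0.4, -0.8, -2.9]
width: 0.0212
grip_force: 45.0
time: 20.85
ee_pos: [0.5399, 0.2886, 0.256]
eef_rot: [0.838, 0.546, -0.0, 0.0]
ft_force: [0.8, -0.4, -2.2]
width: 0.0212
grip_force: 45.0
t 20.85 at [0.5399 0.2886 0.256 ] shift(tool,/30mm) [ 0.331 -0.106  2.968] tilt [-2.e-04 -3.e-04 -1.e+00] yax [ 0.914 -0.405 -0.   ]
```

```bash
python3 -m crank '[{"claw":1,"dx":0.331,"dy":-0.106,"dz":0.2,"ax":0,"ay":0,"az":0},{"claw":1,"dx":0,"dy":0,"dz":0.7,"ax":0,"ay":0,"az":0},{"claw":1,"dx":0,"dy":0,"dz":0.8,"ax":0,"ay":0,"az":0},{"claw":1,"dx":0,"dy":0,"dz":0.7,"ax":0,"ay":0,"az":0},{"claw":1,"dx":0,"dy":0,"dz":0.4,"ax":0,"ay":0,"az":0},{"claw":1,"dx":0,"dy":0,"dz":0,"ax":0,"ay":0,"az":0},{"claw":1,"dx":0,"dy":0,"dz":0,"ax":0,"ay":0,"az":0},{"claw":1,"dx":0,"dy":0,"dz":0,"ax":0,"ay":0,"az":0}]'
python3 - <<'E'
from h import *
rows([.541,.2989,.152])
E
```

```text
time: 21.52
ee_pos: [0.5417, 0.3002, 0.1736]
eef_rot: [0.838, 0.546, 0.001, -0.0]
ft_force: [0.1, -0.5, -2.8]
width: 0.0212
grip_force: 45.0
t 21.5167 at [0.5417 0.3002 0.1736] shift(tool,/30mm) [-0.049 -0.005  0.719] tilt [ 0.0016  0.0013 -1.    ] yax [ 0.915 -0.404  0.001]
```

```bash
python3 -m crank '[{"claw":1,"dx":-0.01,"dy":0,"dz":0.2,"ax":0,"ay":0,"az":0},{"claw":1,"dx":0,"dy":0,"dz":0.1,"ax":0,"ay":0,"az":0},{"claw":1,"dx":0,"dy":0,"dz":0,"ax":0,"ay":0,"az":0},{"claw":1,"dx":0,"dy":0,"dz":0,"ax":0,"ay":0,"az":0},{"claw":1,"dx":0,"dy":0,"dz":0,"ax":0,"ay":0,"az":0},{"claw":1,"dx":0,"dy":0,"dz":0,"ax":0,"ay":0,"az":0}]'
python3 - <<'E'
from h import *
rows([.541,.2989,.152])
E
```

```text
time: 22.02
ee_pos: [0.541, 0.2996, 0.1634]
eef_rot: [0.838, 0.546, 0.0, -0.0]
ft_force: [1.3, -0.4, -2.6]
width: 0.0212
grip_force: 45.0
t 22.0167 at [0.541  0.2996 0.1634] shift(tool,/30mm) [-0.021  0.011  0.381] tilt [ 3.e-04  3.e-04 -1.e+00] yax [ 0.915 -0.404  0.   ]
```

```bash
python3 -m crank '[{"claw":1,"dx":-0.02,"dy":0.01,"dz":0.1,"ax":0,"ay":0,"az":0},{"claw":1,"dx":0,"dy":0,"dz":0.1,"ax":0,"ay":0,"az":0},{"claw":1,"dx":0,"dy":0,"dz":0.1,"ax":0,"ay":0,"az":0},{"claw":1,"dx":0,"dy":0,"dz":0.1,"ax":0,"ay":0,"az":0},{"claw":1,"dx":0,"dy":0,"dz":0,"ax":0,"ay":0,"az":0},{"claw":1,"dx":0,"dy":0,"dz":0,"ax":0,"ay":0,"az":0}]'
```

```text
time: 22.52
ee_pos: [0.5407, 0.2988, 0.1509]
eef_rot: [0.838, 0.546, -0.0, 0.0]
ft_force: [0.5, -0.5, -2.6]
width: 0.0211
grip_force: 45.0
```

```bash
python3 -m crank '[{"claw":1,"dx":0,"dy":0,"dz":0.2,"ax":0,"ay":0,"az":0},{"claw":1,"dx":0,"dy":0,"dz":0.3,"ax":0,"ay":0,"az":0},{"claw":1,"dx":0,"dy":0,"dz":0.3,"ax":0,"ay":0,"az":0},{"claw":1,"dx":0,"dy":0,"dz":0.3,"ax":0,"ay":0,"az":0},{"claw":1,"dx":0,"dy":0,"dz":0.3,"ax":0,"ay":0,"az":0},{"claw":1,"dx":0,"dy":0,"dz":0.2,"ax":0,"ay":0,"az":0},{"claw":1,"dx":0,"dy":0,"dz":0.1,"ax":0,"ay":0,"az":0},{"claw":1,"dx":0,"dy":0,"dz":0,"ax":0,"ay":0,"az":0}]'; python3 -m crank '[{"claw":1,"dx":0,"dy":0,"dz":0.04,"ax":0,"ay":0,"az":0},{"claw":1,"dx":0,"dy":0,"dz":0,"ax":0,"ay":0,"az":0},{"claw":1,"dx":0,"dy":0,"dz":0,"ax":0,"ay":0,"az":0}]'
```

```text
time: 23.18
ee_pos: [0.5405, 0.2986, 0.0992]
eef_rot: [0.838, 0.546, -0.001, 0.0]
ft_force: [-0.5, -0.0, -2.8]
width: 0.0213
grip_force: 45.0
time: 23.43
ee_pos: [0.5411, 0.299, 0.0994]
eef_rot: [0.838, 0.546, 0.0, -0.0]
ft_force: [-0.2, -0.4, -2.2]
width: 0.0213
grip_force: 45.0
```

```bash
python3 -m crank '[{"claw":1,"dx":0,"dy":0,"dz":0.07,"ax":0,"ay":0,"az":0},{"claw":1,"dx":0,"dy":0,"dz":0.05,"ax":0,"ay":0,"az":0},{"claw":1,"dx":0,"dy":0,"dz":0,"ax":0,"ay":0,"az":0},{"claw":1,"dx":0,"dy":0,"dz":0,"ax":0,"ay":0,"az":0}]'
```

```text
time: 23.77
ee_pos: [0.5408, 0.2988, 0.0953]
eef_rot: [0.838, 0.546, -0.0, -0.0]
ft_force: [-0.5, -0.3, -2.6]
width: 0.0209
grip_force: 45.0
```

```bash
python3 -m crank '[{"claw":1,"dx":0,"dy":0,"dz":0.04,"ax":0,"ay":0,"az":0},{"claw":1,"dx":0,"dy":0,"dz":0,"ax":0,"ay":0,"az":0},{"claw":1,"dx":0,"dy":0,"dz":0,"ax":0,"ay":0,"az":0}]'
```

```text
time: 24.02
ee_pos: [0.541, 0.299, 0.0949]
eef_rot: [0.838, 0.546, 0.0, -0.0]
ft_force: [-2.6, -1.7, 5.4]
width: 0.0212
grip_force: 45.0
```

The drift is seated, with contact at the same height as at the start. I'll release it and retreat upward.

```bash
python3 -m crank '[{"claw":0.5,"dx":0,"dy":0,"dz":-0.02,"ax":0,"ay":0,"az":0},{"claw":0,"dx":0,"dy":0,"dz":0,"ax":0,"ay":0,"az":0},{"claw":-0.5,"dx":0,"dy":0,"dz":0,"ax":0,"ay":0,"az":0},{"claw":-0.8,"dx":0,"dy":0,"dz":0,"ax":0,"ay":0,"az":0},{"claw":-1,"dx":0,"dy":0,"dz":0,"ax":0,"ay":0,"az":0},{"claw":-1,"dx":0,"dy":0,"dz":0,"ax":0,"ay":0,"az":0},{"claw":-1,"dx":0,"dy":0,"dz":0,"ax":0,"ay":0,"az":0},{"claw":-1,"dx":0,"dy":0,"dz":0,"ax":0,"ay":0,"az":0}]' && python3 -m crank '[{"claw":-1,"dx":0,"dy":0,"dz":-0.3,"ax":0,"ay":0,"az":0},{"claw":-1,"dx":0,"dy":0,"dz":-0.7,"ax":0,"ay":0,"az":0},{"claw":-1,"dx":0,"dy":0,"dz":-0.8,"ax":0,"ay":0,"az":0},{"claw":-1,"dx":0,"dy":0,"dz":-0.9,"ax":0,"ay":0,"az":0},{"claw":-1,"dx":0,"dy":0,"dz":-0.9,"ax":0,"ay":0,"az":0},{"claw":-1,"dx":0,"dy":0,"dz":-0.9,"ax":0,"ay":0,"az":0},{"claw":-1,"dx":0,"dy":0,"dz":-0.6,"ax":0,"ay":0,"az":0},{"claw":-1,"dx":0,"dy":0,"dz":0,"ax":0,"ay":0,"az":0}]'
python3 - <<'E'
from h import *
w=wrist();im=w["color"][:,:,::-1].copy();cv2.imwrite("pics/c6.png",cv2.resize(im[140:240,270:390],None,fx=6,fy=6,interpolation=cv2.INTER_CUBIC));print(wproj(w,[.5412,.2988,.136]),w["T"][:3,3])
E
```

```text
time: 24.68
ee_pos: [0.5408, 0.2989, 0.0947]
eef_rot: [0.838, 0.546, 0.0, -0.0]
ft_force: [-0.6, 0.3, -1.5]
width: 0.0609
grip_force: 0.0
time: 25.35
ee_pos: [0.5425, 0.2994, 0.2531]
eef_rot: [0.838, 0.546, 0.004, -0.0]
ft_force: [0.9, 0.1, -0.6]
width: 0.0867
grip_force: 0.0
(np.float64(320.0382327171982), np.float64(195.44249383053298)) [0.56955592 0.36157108 0.40649179]
```

View pics/c6.png

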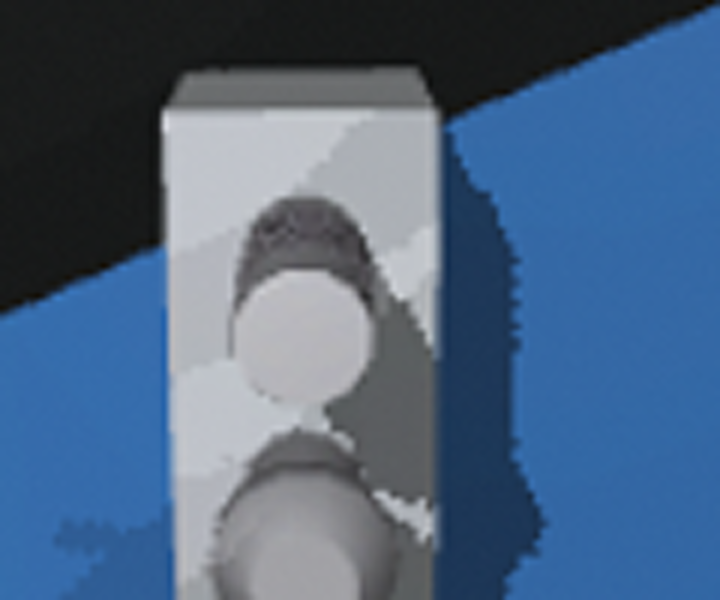

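The drift stands fully seated and upright in its own hole, with its top at crop (304,337), the same look relative to the block as before. Handing in.

```bash
python3 -m crank '[{"claw":-1,"dx":0,"dy":0,"dz":0,"ax":0,"ay":0,"az":0},{"claw":-1,"dx":0,"dy":0,"dz":0,"ax":0,"ay":0,"az":0},{"claw":-1,"dx":0,"dy":0,"dz":0,"ax":0,"ay":0,"az":0}]' && python3 -c "
from bench import r
print(r.close_job())"
```

```text
time: 25.65
ee_pos: [0.5404, 0.2986, 0.2466]
eef_rot: [0.838, 0.546, -0.001, 0.0]
ft_force: [0.6, 0.3, 0.2]
width: 0.0868
grip_force: 0.0
the job is handed in; nothing more can be done
None
```

The job is handed in at about 26 s, with no verdict returned: the ring was drawn into line, the wrist camera showed the bushing down in the dish, and the drift is fully seated upright in its own hole and released.

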